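Grease the parcel roller's bearing

TASK

Take the orange grease pen out of its grey stand and press its brass coupler squarely onto the tilted brass grease nipple of the blue parcel-roller unit, past the snap, until you feel it stop fully home. Do not ram it, and do not push the other loose things on the counter around. Finish while still gripping the pen and pushing, holding the coupler fully home against the nipple's spring: do not let go.

Things in the scene. Friction and masses are not known exactly. Their poses are not given: they have to be found in the camera images.
- pen: the loose grease pen, 0.24 to 0.4 kg, a round bar 130 mm long, standing upright in its stand. Origin at the centre of its mouth (lower end), z along the pen to its butt. From the mouth up: brass coupler 32 mm in diameter (0 to 34 mm), steel neck 24 mm (to 44), smooth orange barrel 32 mm in diameter with a thin black band (44 to 122, the part to grip), black butt 28 mm (to 130)
- pen_mouth (a point): centre of the coupler's mouth, same axes as the pen. The mouth is flared: 27 mm wide, narrowing within 5 mm to an 18.4 mm bore whose floor lies 28 mm deep
- stand: fixed grey plastic block 70 x 130 x 32 mm (x, y, z) with two round recesses 22 mm deep; origin under its centre. The pen stands in the recess 40 mm wide at y = +30 mm, the red cap in the one at y = -32 mm
- unit: fixed roller unit, its front turned away from the robot, give or take 26 degrees; origin on the counter under its nipple block. Dark base plate 150 x 190 mm, 10 mm thick, from 45 mm in front (-x) to 105 mm behind the origin; blue nipple block 50 x 50 mm, 50 mm high; black roller across, 70 mm behind the origin, between two blue bearing housings up to 83 mm high
- nipple_tip (a point): centre of the top of the brass nipple's post, about 88 mm above the counter; z points outward along the nipple, which leans 25 degrees from vertical to the unit's front (-x). The post is 16 mm in diameter, 34 mm long; three sprung steel balls stand 3.5 mm out of its side 14 mm below the top. Fully home the mouth is 28 mm below the post's top and the coupler's floor meets the post: a hard stop
- stem (a joint): the red sprung stem, 10 mm in diameter, standing 8 mm out of the post's top; 0 = fully out, grows as the coupler presses it in (m), 0.008 = fully home; spring 3 N at first, 10 N home, springs back if not held. On the way the balls resist with about 9 N (mouth 15 to 18 mm below the post's top), then give way and snap in (by 23 mm); then only the stem's spring, then the hard stop
- cap: bystander: red cap, 27 mm in diameter, 40 mm tall, in the stand's other recess
- cutter: bystander: yellow box cutter, 150 mm long, lying flat, 18 mm high
- tape: bystander: clear tape roll, 92 mm in diameter, 48 mm high, lying flat
- stapler: bystander: blue and black stapler, 130 mm long, 41 mm high
- mug: bystander: blue mug, 80 mm in diameter, 92 mm tall
- tin: bystander: green tin, 72 mm in diameter, 85 mm tall
- carton: bystander: small cardboard carton 150 x 110 x 70 mm
- driver: bystander: screwdriver 190 mm long, lying flat
Mind the look-alikes: they are no part of the job. What is shaped like the unit but turquoise is not meant.

How it is judged (in metres and radians):
On the way, in this order (a step that is already met when the one before it is completed fails the run):
1. the pen is gripped and lifted clear of its stand (height (world z) of pen_mouth above 0.04 m and contact force between the fingers and pen above 3 N and contact force between pen and stand below 0.1 N), for 0.2 s.
2. the coupler has snapped over the nipple and is held fully home (value of joint stem above 0.006 m and z of pen_mouth in the frame of nipple_tip below -0.024 m and x of pen_mouth in the frame of nipple_tip between -0.003 and 0.003 m and y of pen_mouth in the frame of nipple_tip between -0.003 and 0.003 m and angle between the z axis of pen_mouth and the z axis of nipple_tip, either way round below 0.12 rad and contact force between pen and unit above 4 N and contact force between the fingers and pen above 3 N), for 0.5 s.
At the end, for the whole second after the job is handed in: The fingers grip the pen (over 3 N) and push it with more than 4 N onto the nipple: stem pressed in more than 6 of 8 mm, mouth more than 24 mm below the top of the nipple's post (past the snap) and within 3 mm of its axis each way, pen square to the nipple within 0.12 rad (7 degrees), still (all of step 2 and linear speed of pen below 0.02 m/s); the arm keeps its last pose, push and grip.
It fails at once if the coupler is rammed: over 80 N between pen and roller unit (contact force between pen and unit above 80 N).
It fails at once if a bystander is pushed more than 30 mm (distance of any of cap, cutter, tape, stapler, mug, tin, carton, driver from where it was at the start of the episode above 0.03 m).
It also fails if it takes over 56 s, if anything falls off the work surface, if the arm or the gripper's body presses on something with over 40 N, if the wrist force passes 120 N, or if a joint passes its speed limit or range.

ROBOT

A 6-joint arm with a two-finger parallel gripper is mounted at the origin on the work surface. World frame = base frame: x ahead of the robot, y to its left, z up, the work surface at z = 0. Lengths are in mm, angles in rad, forces in N, time in s.
With the tool pointing down it reaches from about 350 to 875 mm from the base axis. Payload 4.2 kg.
Tool frame: the origin (TCP) lies at the very end of the fingers, on their centre line; the grasp point (between the pads) lies 19 mm behind it; z points along the fingers, y is the direction in which the jaws open and shut (so a half turn about z gives the same grasp; the last joint's range is limited). The gripper opens to 85 mm and grips with 20 to 120 N. Pads are 22 mm wide; open, the fingers measure 114 mm over their backs; the gripper's body (76 mm by 85 mm) begins 54 mm behind the grasp point. The pads swing forward as they close: fully open they stand 13 mm farther back than shut.
Start: joints at [1.543, 0.385, 0.008, 0, -1.194, -0.259], TCP at [176.771, 599.459, 231.312] pointing down, gripper open.
Joint ranges: [-3.14, 3.14], [-1.21, 2.06], [-1.07, 1.41], [-3.16, 2.05], [-2.99, -0.16], [-3.1, 3.1]. Speed limits (rad/s): [2.79, 2.79, 3.14, 3.14, 3.14, 3.14].

INTERFACE

Orientations are given as a unit quaternion [x, y, z, w].
In Python, from bench import arm, optics, job gives the robot as it stands.
- The arm moves only by the tool send_rows, never from a script. Its argument "steps" is a list that holds one entry, the list of rows, each a list of 5 numbers: the shift along the tool's x, y, z in cm, then the turn about the tool's z in rad, then the opening, from 0 (shut) to 1 (fully open). A call has 1 to 10 rows; each row shifts and turns the pose as measured when the row begins, along the tool's axes as they then stand; what a row does not reach is not made up. A row lasts 1/12 s, in which the tool goes at most 41.7 mm and 7.16 degrees, less where a joint would pass 70% of its speed; a pose out of reach is approached as far as the arm can. A call with a gripper value outside its range is refused whole. The fingers move at their own pace and stop on an object; the grip force is fixed at half the most. Time passes only in rows, so rows that do not move let the fingers close. It gives the time, the measured TCP pose, the force and the opening at its end, in the units of the state.
- arm.read_state(): the state, without advancing time (a new reading comes with each control period).
- optics.get_image(name): name is "scene" or "top"; returns (picture, depth): 400x640x3 uint8, blue, green, red; 400x640 float32, mm along the optical axis (not along the pixel's ray), 0 where there is no reading.
- optics.get_calibration(name): a dict with "K" (3x3 intrinsics, pixels), "k1" (the pictures are not rectified: a ray, as slopes to the right and down, at radius r is drawn at 1 + k1 r^2 times it, then the intrinsics apply), "rvec" (rotation vector, rad) and "tvec" (3), from world to camera coordinates, as OpenCV has them. Camera axes: x right, y down, z forward; pixel columns grow to the right and rows downward; lengths in mm; the calibration is good to about 2 mm. A picture is of the moment at which its call begins. get_calibration takes no time and is no camera call.
- job.job_done(): hands the job in, once; it reports no verdict.
The state is a dict: "clock": time; "joints": joint angles; "joint_vel": joint speeds; "joint_efforts": joint torques, N m; "position": TCP position; "ee_rot": TCP orientation; "contact_force": force on the tool from outside, world axes, zero at the start; "wrist_torque": the same for the moment, N m; "gripper_width": finger opening in mm.
Only numpy, scipy, OpenCV 4.12 (cv2) and the standard library are available. Lean on these libraries where they do the work, as an engineer would, in place of code of your own. Each camera call takes 0.05 s, during which the arm holds its last target. There are 200 camera calls.

## Working session

There is one attempt and no reset: what is moved stays moved. The work goes in short steps, Python scripts to look and compute and a tool call to move; the robot and the scene stay as the last step left them, time stands still between calls to the robot, and variables do not carry over. Pictures are saved under pics/ and viewed, about 8 in all and at most 12, crops included, and the job is handed in when it is done.

Besides the shell and the picture viewer there is one more tool, called after "Request:" as name([rows], argument=value, ...), one row to a line, values as JSON. send_rows: Moves the arm, as the interface text tells. Its arguments: {"type":"object","properties":{"steps":{"type":"array","items":{"type":"array","items":{"type":"array","items":{"type":"number"}}}}},"required":["steps"]}

```bash
mkdir -p pics; ls
cat > h.py <<'E'
import numpy as np, cv2
from scipy.spatial.transform import Rotation as R
from bench import arm, optics, job
def cal(n):
    c=optics.get_calibration(n); K=np.array(c["K"],float); Rm=cv2.Rodrigues(np.array(c["rvec"],float))[0]
    return K,float(c["k1"]),Rm,np.array(c["tvec"],float).ravel()
def cloud(n,depth):
    K,k1,Rm,t=cal(n); h,w=depth.shape
    v,u=np.mgrid[:h,:w].astype(np.float64)
    p=np.stack([u.ravel(),v.ravel()],1)[:,None]
    s=cv2.undistortPoints(p,K,np.array([k1,0,0,0,0.]))[:,0]
    z=depth.ravel().astype(float)
    P=np.c_[s*z[:,None],z]
    W=(P-t)@Rm
    W[z<=0]=np.nan
    return W.reshape(h,w,3)
def proj(n,X):
    K,k1,Rm,t=cal(n)
    return cv2.projectPoints(np.atleast_2d(X).astype(float),Rm,t,K,np.array([k1,0,0,0,0.]))[0][:,0]
E
python3 - <<'E'
from h import *
for n in ("scene","top"):
    im,d=optics.get_image(n); cv2.imwrite(f"pics/{n}0.png",im); np.save(f"{n}0.npy",d)
    K,k1,Rm,t=cal(n); print(n,K.round(1).tolist(),k1,(-Rm.T@t).round(0))
print(arm.read_state())
E
```

```text
pics
scene [[474.5, 0.0, 319.8], [0.0, 474.5, 208.7], [0.0, 0.0, 1.0]] -0.14602856850105037 [1770. -215.  988.]
top [[453.2, 0.0, 318.4], [0.0, 453.2, 204.9], [0.0, 0.0, 1.0]] 0.043251739036028164 [ 218.  -31. 1661.]
{'clock': 0.1, 'joints': array([ 1.54258400e+00,  3.85466959e-01,  6.76504050e-03, -4.63288565e-04,
       -1.19400292e+00, -2.58616713e-01]), 'joint_vel': array([ 0.00064803, -0.00211794,  0.00249887,  0.00215241, -0.00010446,
        0.00045606]), 'joint_efforts': array([-6.40312028e-04, -3.93314624e+01,  1.88932228e+01,  4.19791549e+00,
       -2.56767293e-03,  5.49463238e-06]), 'position': array([176.63816681, 598.97143193, 230.33544253]), 'ee_rot': array([ 9.89721064e-01, -1.43007899e-01, -1.04196484e-04,  9.72678526e-04]), 'contact_force': array([ 0.46874511,  0.09424738, -0.51428718]), 'wrist_torque': array([-0.01603738,  0.01966545,  0.05348034]), 'gripper_width': 85.35487097452165}
```

View pics/scene0.png

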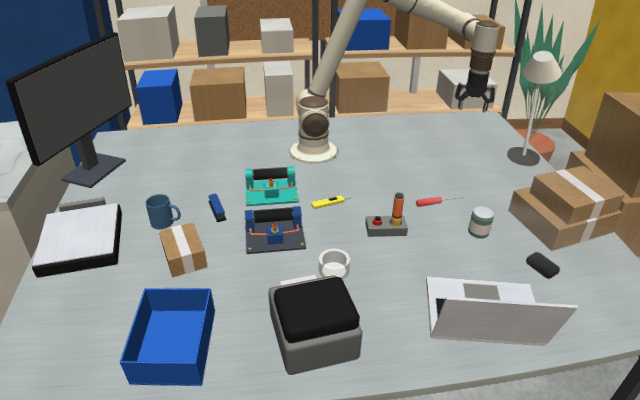

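View pics/top0.png

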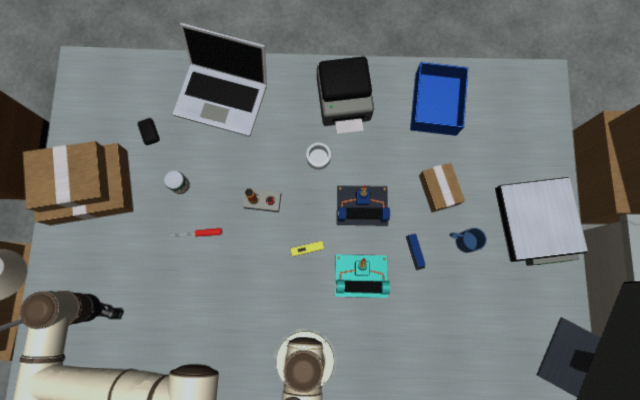

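The scene view shows the blue unit at about (275,228), with the turquoise look-alike at (271,187). The pen in its stand is at (397,212). In the top view the unit is at (363,205) and the pen at (251,195). The tool can't be tilted, so I'll pivot the pen in the grip using the stand recess. Next I'll zoom in and measure.

Run:
```python
from h import *
A=cv2.imread("pics/scene0.png");B=cv2.imread("pics/top0.png")
def crop(I,x,y,w,h,s=8): return cv2.resize(I[y:y+h,x:x+w],None,fx=s,fy=s,interpolation=cv2.INTER_CUBIC)
m=np.vstack([np.hstack([crop(A,240,200,70,55,5),crop(A,360,188,60,55,5)]),np.hstack([crop(B,330,175,70,55,5),crop(B,235,175,60,55,5)])])
cv2.imwrite("pics/crops.png",m); print(m.shape)
Ds=np.load("scene0.npy");Dt=np.load("top0.npy")
for n,I,D in (("scene",A,Ds),("top",B,Dt)):
    W=cloud(n,D); hsv=cv2.cvtColor(I,cv2.COLOR_BGR2HSV)
    print(n,"invalid",(D<=0).mean(), "table z", np.nanmedian(W[245:255,330:350 if n=="top" else 350,2]))
    v,u=np.mgrid[:400,:640]
    if n=="scene": boxes={"unit":(240,200,70,55),"pen":(385,188,25,45)}
    else: boxes={"unit":(330,175,70,55),"pen":(240,180,25,30)}
    for k,(x,y,w,h) in boxes.items():
        P=W[y:y+h,x:x+w].reshape(-1,3);H=hsv[y:y+h,x:x+w].reshape(-1,3)
        m=(H[:,0]>5)&(H[:,0]<25)&(H[:,1]>110)&(P[:,2]>60)&(H[:,2]>60)
        vv,uu=np.mgrid[y:y+h,x:x+w]
        for a,b,p,q in zip(uu.ravel()[m],vv.ravel()[m],P[m].round(0),H[m]): 
            if k=="unit" : print(k,a,b,p,q)
        print(k,m.sum(),np.nanmedian(P[m],0).round(1),np.nanmax(P[m],0).round(1),np.nanmin(P[m],0).round(1))
```

```text
(550, 650, 3)
scene invalid 0.00417578125 table z 2.487926673617875
unit 272 224 [ 605. -202.   89.] [ 17 111 131]
unit 273 224 [ 613. -199.   95.] [  8 182 170]
unit 276 224 [ 607. -189.   90.] [ 12 119 131]
unit 272 225 [ 605. -202.   85.] [ 16 135 138]
unit 273 225 [ 614. -199.   91.] [ 12 172 139]
unit 276 225 [ 609. -190.   87.] [ 17 155 132]
unit 273 226 [ 615. -199.   88.] [ 18 158 155]
unit 274 226 [ 609. -196.   84.] [ 14 167 150]
unit 275 226 [ 609. -193.   84.] [ 18 157 161]
unit 276 226 [ 609. -190.   83.] [ 20 154 131]
unit 273 227 [ 611. -199.   82.] [ 19 157 115]
unit 274 227 [ 612. -196.   82.] [ 18 161 119]
unit 275 227 [ 610. -193.   80.] [ 20 158 113]
unit 276 227 [ 612. -190.   82.] [ 20 117 109]
unit 274 228 [ 612. -197.   78.] [ 20 157 107]
unit 275 228 [ 610. -193.   76.] [ 20 157 104]
unit 273 229 [ 608. -200.   71.] [ 20 127 104]
unit 274 229 [ 608. -197.   71.] [ 20 157 107]
unit 275 229 [ 603. -193.   67.] [ 20 158 103]
unit 276 229 [ 598. -190.   63.] [ 20 120 100]
unit 272 230 [ 599. -203.   60.] [ 21 147 161]
unit 273 230 [ 607. -200.   66.] [ 20 155 122
[... 913 characters left out ...]
5 190 [ 596. -197.   81.] [ 19 137 106]
unit 362 191 [ 595. -187.   70.] [ 19 141 103]
unit 365 191 [ 594. -198.   72.] [ 19 117  94]
unit 362 192 [ 592. -188.   67.] [ 19 150 109]
unit 363 192 [ 591. -191.   69.] [ 20 112 114]
unit 365 192 [ 591. -198.   69.] [ 19 125 104]
unit 361 193 [ 588. -184.   65.] [ 21 137 112]
unit 362 193 [ 589. -188.   63.] [ 20 154 119]
unit 364 193 [ 589. -195.   64.] [ 20 142 108]
unit 365 193 [ 589. -199.   65.] [ 20 146 117]
unit 362 194 [ 586. -188.   61.] [ 20 142 117]
unit 363 194 [ 586. -192.   61.] [ 20 153 123]
unit 23 [ 594.6 -191.1   72.5] [ 605.4 -184.3   89. ] [ 585.7 -198.7   60.6]
pen 49 [552.2 202.5 107.4] [566.4 219.4 143.4] [548.3 193.9  63.1]
```

View pics/crops.png

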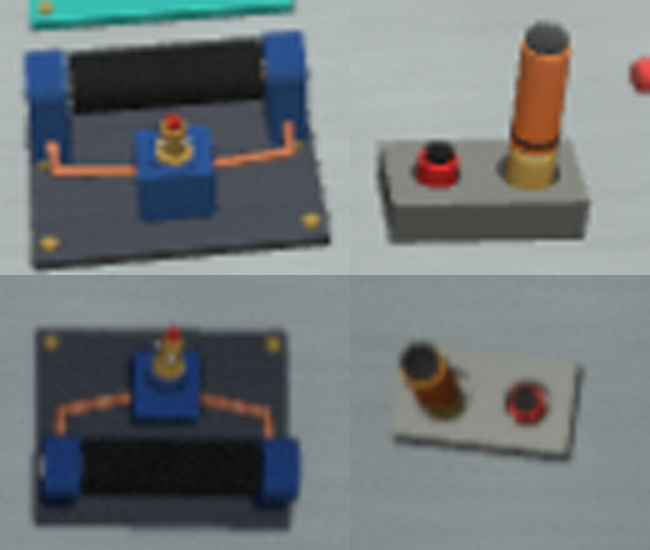

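```bash
cat >> h.py <<'E'
from scipy.optimize import least_squares
def onplane(n,uv,z):
    K,k1,Rm,t=cal(n); s=cv2.undistortPoints(np.array(uv,float).reshape(-1,1,2),K,np.array([k1,0,0,0,0.]))[:,0]
    d=np.c_[s,np.ones(len(s))]@Rm; c=-Rm.T@t
    return c+d*((z-c[2])/d[:,2])[:,None]
def cylfit(P,r=16,x0=None,tilt=True):
    # axis point at mean z, slopes
    z0=P[:,2].mean(); 
    def f(q):
        d=np.array([q[2],q[3],1]) if tilt else np.array([0,0,1.]); d=d/np.linalg.norm(d)
        v=P-np.array([q[0],q[1],z0]); return np.linalg.norm(np.cross(v,d),axis=1)-r
    s=least_squares(f,x0 if x0 is not None else [*P[:,:2].mean(0),0,0],loss="soft_l1",f_scale=1.5)
    return s.x,z0,np.sqrt(np.mean(s.fun**2))
E
python3 - <<'E'
from h import *
for n,ub,pb in (("scene",(235,195,80,65),(385,188,25,45)),("top",(325,170,80,65),(240,180,25,30))):
    I=cv2.imread(f"pics/{n}0.png");W=cloud(n,np.load(f"{n}0.npy"));hsv=cv2.cvtColor(I,cv2.COLOR_BGR2HSV)
    c=-cal(n)[2].T@cal(n)[3]
    # counter offset locally
    x,y,w,h=ub; Wu=W[y:y+h,x:x+w];Iu=I[y:y+h,x:x+w].astype(int)
    z=Wu[...,2]; bright=Iu.sum(2); tab=(bright>400); zt=np.nanmedian(z[tab]); print(n,"counter z near unit",zt)
    m=(bright<300)&(np.abs(z-zt-10)<6)
    m=cv2.morphologyEx(m.astype(np.uint8),cv2.MORPH_OPEN,np.ones((2,2)))
    vv,uu=np.nonzero(m); P=onplane(n,np.c_[uu+x,vv+y],10)[:,:2]
    r=cv2.minAreaRect(P.astype(np.float32)); print(" plate",len(P),r, cv2.boxPoints(r).round(0).tolist())
    x,y,w,h=pb; Wp=W[y:y+h,x:x+w];H=hsv[y:y+h,x:x+w]
    m=(H[...,0]<18)&(H[...,1]>140)&(Wp[...,2]>58)&(Wp[...,2]<140)
    P=Wp[m]
    c0=P[:,:2].mean(0); d=(c0-c[:2]);d/=np.linalg.norm(d)
    print(" pen",len(P),*cylfit(P,16,[*(c0+d*12),0,0],False),*cylfit(P,16,[*(c0+d*12),0,0],True))
    # stem red
    x,y,w,h=ub;H=hsv[y:y+h,x:x+w]
    m=((H[...,0]<8)|(H[...,0]>172))&(H[...,1]>140)&(z>70)
    vv,uu=np.nonzero(m); print(" stem px",np.c_[uu+x,vv+y].tolist(), Wu[m].round(0).tolist())
E
```

```text
scene counter z near unit 0.5217758115280431
 plate 1151 ((495.57415771484375, -194.92791748046875), (300.6404113769531, 185.4920196533203), 1.111999750137329) [[343.0, -105.0], [347.0, -291.0], [648.0, -285.0], [644.0, -99.0]]
 pen 168 [565.78158052 207.89033657   0.           0.        ] 95.9759763578272 2.5261209253210297 [ 5.65779149e+02  2.07894495e+02 -7.56913521e-03 -6.84866045e-03] 95.9759763578272 2.5226068533403287
 stem px [[273, 223], [274, 223], [275, 223], [274, 224], [275, 224], [274, 225], [275, 225]] [[606.0, -198.0, 93.0], [612.0, -196.0, 97.0], [608.0, -192.0, 94.0], [614.0, -196.0, 95.0], [615.0, -193.0, 96.0], [610.0, -196.0, 88.0], [608.0, -193.0, 87.0]]
top counter z near unit -1.5466269599978282
 plate 786 ((552.5428466796875, -196.20533752441406), (147.94862365722656, 188.64035034179688), 0.07163465023040771) [[478.0, -102.0], [479.0, -291.0], [627.0, -290.0], [626.0, -102.0]]
 pen 43 [565.71759406 210.22493643   0.           0.        ] 98.34323584733028 0.8454335775093622 [ 5.65738032e+02  2.10231194e+02  1.48702799e-02 -3.53016116e-03] 98.34323584733028 0.8082770765928915
 stem px [[364, 186], [365, 186], [364, 187], [365, 187]] [[607.0, -192.0, 97.0], [607.0, -195.0, 95.0], [604.0, -192.0, 93.0], [606.0, -197.0, 85.0]]
```

Request:
send_rows([
  [[0, 0, 0, -0.095, 1], [0, 0, 0, -0.095, 1], [0, 0, 0, -0.095, 1], [2.5, 2.5, 0, 0, 1], [2.5, 2.5, 0, 0, 1], [2.5, 2.5, 0, 0, 1], [2.5, 2.5, 0, 0, 1], [2.5, 2.5, 0, 0, 1], [2.5, 2.5, 0, 0, 1], [2.5, 2.5, 0, 0, 1]],
])

```text
clock: 0.93
position: [354.5, 422.0, 223.9]
ee_rot: [1.0, 0.012, -0.002, 0.006]
contact_force: [0.5, 0.7, -1.4]
gripper_width: 85.7
```

Request:
send_rows([
  [[2.5, 2.5, 0, 0, 1], [2.5, 2.5, 0, 0, 1], [2.5, 2.5, 0, 0, 1], [2.5, 2.5, 0, 0, 1], [2.5, 2.5, 0, 0, 1], [2.5, 2.5, 0, 0, 1], [2.5, 2.5, 0, 0, 1], [2, 2, 0, 0, 1], [1, 1, 0, 0, 1], [0, 0, 0, 0, 1]],
])

```text
clock: 1.77
position: [574.4, 203.5, 220.6]
ee_rot: [1.0, 0.009, -0.006, 0.009]
contact_force: [-0.6, 0.7, 0.3]
gripper_width: 85.6
```

Run:
```python
from h import *
s=arm.read_state(); print(s["position"],R.from_quat(s["ee_rot"]).as_matrix().round(4).tolist(),s["joints"],s["contact_force"])
```

```text
[574.42276038 203.46424385 220.60617093] [[0.9998, 0.0177, -0.0122], [0.0174, -0.9997, -0.0179], [-0.0125, 0.0177, -0.9998]] [ 0.60966073  0.37444582 -0.03869855  0.00838271 -1.17791246  0.97539326] [-0.63351227  0.66290747  0.28166514]
```

Request:
send_rows([
  [[-0.4, -0.4, 0, 0.018, 1], [-0.3, -0.4, 0, 0, 1], [0, 0, 2, 0, 1], [0, 0, 2, 0, 1], [0, 0, 2, 0, 1], [0, 0, 1, 0, 1], [0, 0, 0, 0, 1]],
])

```text
clock: 2.35
position: [563.8, 212.5, 147.4]
ee_rot: [1.0, 0.001, -0.007, 0.009]
contact_force: [-0.4, -0.2, -0.3]
gripper_width: 85.2
```

Run:
```python
from h import *
s=arm.read_state(); print(s["position"],R.from_quat(s["ee_rot"]).as_matrix().round(4).tolist(),s["contact_force"])
```

```text
[563.79259748 212.50940004 147.37417292] [[0.9999, 0.0016, -0.0132], [0.0014, -0.9998, -0.0173], [-0.0133, 0.0173, -0.9998]] [-0.36934134 -0.20615469 -0.31390842]
```

Request:
send_rows([
  [[0.27, 0.25, 0, 0, 1], [0, 0, 2, 0, 1], [0, 0, 2, 0, 1], [0, 0, 1.5, 0, 1], [0, 0, 0.3, 0, 1], [0, 0, 0, 0, 1]],
])

```text
clock: 2.85
position: [569.8, 212.9, 94.6]
ee_rot: [1.0, 0.004, -0.001, 0.006]
contact_force: [0.4, 0.4, 1.1]
gripper_width: 85.4
```

Run:
```python
from h import *
s=arm.read_state(); print(s["position"],s["contact_force"])
for n,b in (("scene",(350,140,100,100)),("top",(205,140,100,100))):
    im,d=optics.get_image(n); cv2.imwrite(f"pics/{n}1.png",im); x,y,w,h=b
    globals()[n]=cv2.resize(im[y:y+h,x:x+w],None,fx=4,fy=4,interpolation=cv2.INTER_CUBIC)
cv2.imwrite("pics/c1.png",np.hstack([scene,top]))
```

```text
[569.84499699 212.90424221  94.60397188] [0.40912628 0.36039957 1.13256414]
```

View pics/c1.png

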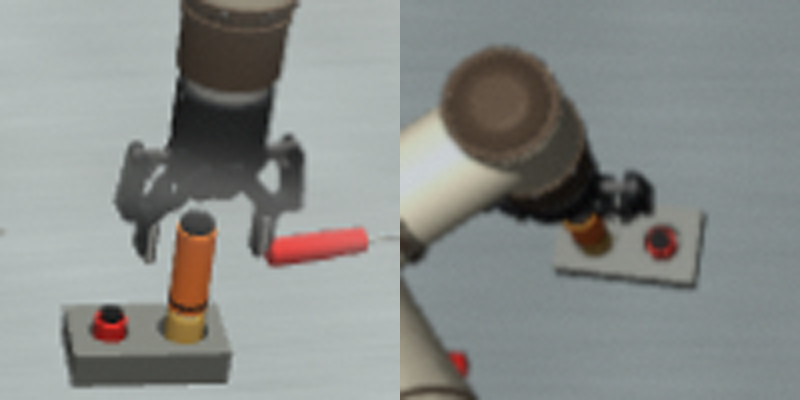

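The fingers straddle the pen: the finger tips are at crop (150,260) and (262,250), and the pen is at (195,260), slightly left of centre. I'll correct that and close.

Request:
send_rows([
  [[-0.4, 0.5, 0.5, 0, 1], [0, 0, 0, 0, 1], [0, 0, 0, 0, 1]],
])

```text
clock: 3.2
position: [567.6, 208.6, 93.6]
ee_rot: [1.0, 0.004, 0.002, 0.004]
contact_force: [-0.2, 0.7, 1.0]
gripper_width: 85.2
```

Request:
send_rows([
  [[-0.25, 0, 0.5, 0, 1], [0, 0, 0, 0, 0], [0, 0, 0, 0, 0], [0, 0, 0, 0, 0], [0, 0, 0, 0, 0], [0, 0, 0, 0, 0], [0, 0, 0, 0, 0], [0, 0, 0, 0, 0]],
])

```text
clock: 3.87
position: [565.4, 208.7, 89.8]
ee_rot: [1.0, 0.004, 0.003, 0.004]
contact_force: [-0.3, -0.7, -0.3]
gripper_width: 30.9
```

Request:
send_rows([
  [[0, 0, 0, 0, 0], [0, 0, 0, 0, 0], [0, 0, 0, 0, 0], [0, 0, 0, 0, 0]],
])

```text
clock: 4.2
position: [565.4, 208.6, 89.8]
ee_rot: [1.0, 0.004, 0.003, 0.004]
contact_force: [0.2, 0.7, 1.4]
gripper_width: 30.9
```

Request:
send_rows([
  [[0, 0, -0.6, 0, 0], [0, 0, -0.5, 0, 0], [0, 0, 0, 0, 0]],
])

```text
clock: 4.45
position: [564.0, 208.2, 99.8]
ee_rot: [1.0, 0.004, 0.001, 0.004]
contact_force: [0.7, 0.4, -3.0]
gripper_width: 30.5
```

Request:
send_rows([
  [[0.5, 0, 0, 0, 0], [0.5, 0, 0, 0, 0], [0.5, 0, 0, 0, 0], [0, 0, 0, 0, 0]],
])

```text
clock: 4.78
position: [574.8, 207.1, 98.3]
ee_rot: [1.0, 0.003, -0.005, 0.006]
contact_force: [-0.7, -0.5, -2.0]
gripper_width: 30.3
```

Request:
send_rows([
  [[0.6, 0, 0, 0, 0], [0.6, 0, 0, 0, 0], [0.6, 0, 0, 0, 0], [0, 0, 0, 0, 0]],
])

```text
clock: 5.12
position: [587.0, 206.0, 95.7]
ee_rot: [1.0, 0.002, -0.013, 0.008]
contact_force: [-0.4, 0.2, -2.6]
gripper_width: 30.9
```

```bash
cat > pen.py <<'E'
import sys
from h import *
def pen(tag,view=True,extra=None,bs=None,bt=None):
    s=arm.read_state(); Rm=R.from_quat(s["ee_rot"]).as_matrix(); G=s["position"]-19*Rm[:,2]
    print("pos",s["position"].round(1),"z",Rm[:,2].round(3),"x",Rm[:,0].round(3),"F",s["contact_force"].round(1),"w",round(s["gripper_width"],1))
    out=[]
    for n in ("scene","top"):
        im,d=optics.get_image(n); cv2.imwrite(f"pics/{n}{tag}.png",im); np.save(f"{n}{tag}.npy",d)
        W=cloud(n,d); H=cv2.cvtColor(im,cv2.COLOR_BGR2HSV)
        near=np.linalg.norm(W-G,axis=2)<110
        m=near&(H[...,0]>4)&(H[...,0]<28)&(H[...,1]>120)&(H[...,2]>60)&(W[...,2]>40)
        o=m&(H[...,0]<16)&(H[...,1]>160); P=W[o]
        c=-cal(n)[2].T@cal(n)[3]; c0=P[:,:2].mean(0); dd=(c0-c[:2])/np.linalg.norm(c0-c[:2])
        try:
            q,z0,e=cylfit(P,16,[*(c0+dd*10),0.2,0]); 
            ax=np.array([q[2],q[3],1]); ax/=np.linalg.norm(ax)
            print(n,"orange",o.sum(),"axis pt",q[:2].round(1),round(z0,1),"tilt x,y deg",np.degrees(np.arctan(q[2:])).round(1),"rms",round(e,2))
            x=(G-np.array([q[0],q[1],z0]))@ax; p=np.array([q[0],q[1],z0])+x*ax
            print("   axis nearest to grasp pt:",p.round(1),"grasp",G.round(1))
        except Exception as E: print(n,o.sum(),E)
        uv=proj(n,G)[0].astype(int); b=(max(0,uv[0]-40),max(0,uv[1]-35),80,90)
        out.append(cv2.resize(im[b[1]:b[1]+90,b[0]:b[0]+80],None,fx=5,fy=5,interpolation=cv2.INTER_CUBIC)); print("   crop origin",b[:2])
    cv2.imwrite(f"pics/c{tag}.png",np.hstack(out))
if __name__=="__main__": pen(sys.argv[1])
E
python3 pen.py 2
```

```text
pos [587.  206.   95.7] z [-0.027 -0.017 -1.   ] x [ 1.     0.004 -0.027] F [-0.4  0.2 -2.6] w 30.9
scene orange 142 axis pt [585.  205.9] 101.8 tilt x,y deg [10.4  1. ] rms 2.27
   axis nearest to grasp pt: [587.3 206.1 114.7] grasp [587.5 206.3 114.7]
   crop origin (np.int64(359), np.int64(169))
top orange 58 axis pt [584.6 207.5] 99.9 tilt x,y deg [8.4 0.3] rms 1.35
   axis nearest to grasp pt: [586.8 207.6 114.7] grasp [587.5 206.3 114.7]
   crop origin (np.int64(210), np.int64(152))
```

View pics/c2.png

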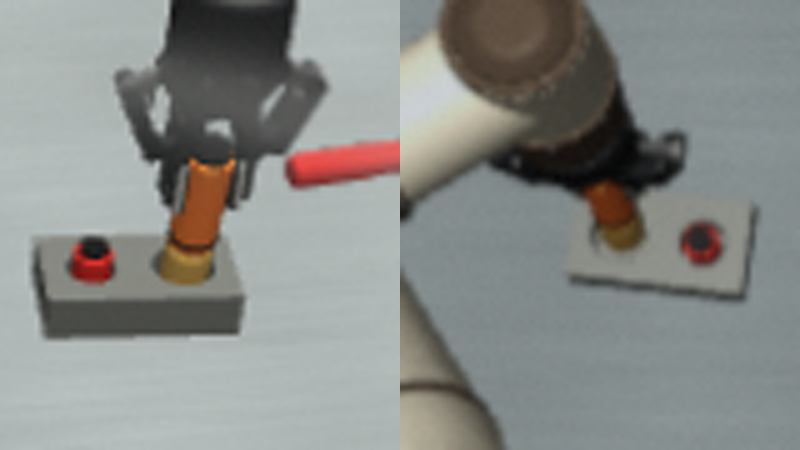

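Request:
send_rows([
  [[0.6, 0, -0.1, 0, 0], [0.6, 0, -0.1, 0, 0], [0.6, 0, -0.1, 0, 0], [0.6, 0, -0.1, 0, 0], [0.4, 0, -0.1, 0, 0], [0, 0, 0, 0, 0]],
])

```text
clock: 5.72
position: [602.6, 205.6, 93.9]
ee_rot: [1.0, -0.0, -0.028, 0.01]
contact_force: [-2.9, 0.6, 4.1]
gripper_width: 30.9
```

```bash
python3 pen.py 3
```

```text
pos [602.6 205.6  93.9] z [-0.056 -0.021 -0.998] x [ 0.998 -0.001 -0.056] F [-2.9  0.6  4.1] w 30.9
scene orange 115 axis pt [597.3 206.2] 99.6 tilt x,y deg [19.2  1.7] rms 1.81
   axis nearest to grasp pt: [602.1 206.6 113.4] grasp [603.7 206.  112.9]
   crop origin (np.int64(360), np.int64(172))
top orange 89 axis pt [598.8 207.5] 101.9 tilt x,y deg [18.1  0.7] rms 2.32
   axis nearest to grasp pt: [602.5 207.7 113.3] grasp [603.7 206.  112.9]
   crop origin (np.int64(211), np.int64(147))
```

Request:
send_rows([
  [[0.3, 0, -0.4, 0, 0], [0.6, 0, -0.3, 0, 0], [0.6, 0, -0.2, 0, 0], [0.6, 0, -0.1, 0, 0], [0, 0, 0, 0, 0]],
])

```text
clock: 6.23
position: [612.5, 205.3, 94.0]
ee_rot: [0.999, -0.003, -0.042, 0.011]
contact_force: [-0.4, 0.6, -1.5]
gripper_width: 31.0
```

```bash
python3 pen.py 4
```

```text
pos [612.5 205.3  94. ] z [-0.084 -0.022 -0.996] x [ 0.996 -0.007 -0.083] F [-0.4  0.6 -1.5] w 31.0
scene orange 92 axis pt [604.4 205.6] 97.6 tilt x,y deg [25.4 -1.1] rms 1.68
   axis nearest to grasp pt: [612.1 205.3 113.8] grasp [614.1 205.8 112.9]
   crop origin (np.int64(361), np.int64(174))
top orange 105 axis pt [608.3 207.3] 104.2 tilt x,y deg [25.2  1. ] rms 1.88
   axis nearest to grasp pt: [612.7 207.4 113.5] grasp [614.1 205.8 112.9]
   crop origin (np.int64(211), np.int64(144))
```

Request:
send_rows([
  [[0.2, 0, -0.6, 0, 0], [0.35, 0, -0.95, 0, 0], [0.35, 0, -0.95, 0, 0], [0.35, 0, -0.95, 0, 0], [0, 0, -1, 0, 0], [0, 0, -1, 0, 0], [0, 0, -1, 0, 0], [0, 0, -1, 0, 0], [0, 0, -1, 0, 0], [0, 0, 0, 0, 0]],
])

```text
clock: 7.17
position: [636.3, 205.8, 187.6]
ee_rot: [0.999, -0.003, -0.036, 0.011]
contact_force: [-0.6, 0.7, -2.3]
gripper_width: 30.6
```

```bash
python3 pen.py 5
```

```text
pos [636.3 205.8 187.6] z [-0.072 -0.022 -0.997] x [ 0.997 -0.007 -0.072] F [-0.6  0.7 -2.3] w 30.6
scene orange 3 axis pt [610.6 203.3] 157.5 tilt x,y deg [ 27.1 -31.4] rms 0.0
   axis nearest to grasp pt: [629.8 180.5 194.9] grasp [637.7 206.2 206.5]
   crop origin (np.int64(367), np.int64(154))
top orange 125 axis pt [631.7 207.4] 198.1 tilt x,y deg [24.3  1.8] rms 2.37
   axis nearest to grasp pt: [635.8 207.7 207.3] grasp [637.7 206.2 206.5]
   crop origin (np.int64(207), np.int64(130))
```

View pics/c5.png

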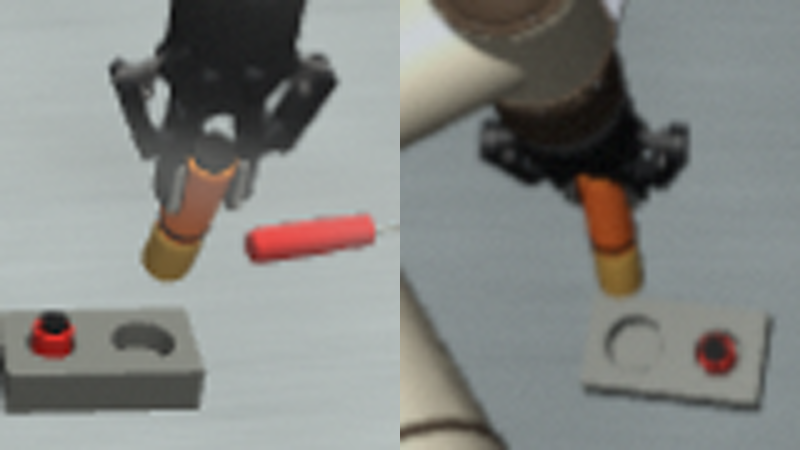

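Request:
send_rows([
  [[0, 0, -1, 0, 0], [0, 0.5, -1, 0, 0], [0, 1.5, -1, 0, 0], [0, 2.5, 0, 0, 0], [0, 2.5, 0, 0, 0], [0, 2.5, 0, 0, 0], [0, 2.5, 0, 0, 0], [0, 2.5, 0, 0, 0], [0, 2.5, 0, 0, 0], [0, 2.5, 0, 0, 0]],
])

```text
clock: 8.1
position: [635.2, 0.7, 225.8]
ee_rot: [0.999, 0.0, -0.039, 0.013]
contact_force: [0.5, 0.0, -3.5]
gripper_width: 31.0
```

Request:
send_rows([
  [[0, 2.5, 0, 0, 0], [0, 2.5, 0, 0, 0], [0, 2.5, 0, 0, 0], [0, 2.5, 0, 0, 0], [0, 2.5, 0, 0, 0], [0, 2.5, 0, 0, 0], [0, 2, 0, 0, 0], [0, 1, 0, 0, 0], [0, 0, 0, 0, 0]],
])

```text
clock: 8.85
position: [628.9, -204.0, 239.4]
ee_rot: [0.999, -0.006, -0.038, 0.014]
contact_force: [0.1, 1.4, -2.4]
gripper_width: 30.7
```

```bash
sed -i 's/&(H\[...,1\]>160); P/\&(H[...,1]>110); P/' pen.py; python3 pen.py 6
```

```text
pos [ 628.9 -204.   239.4] z [-0.076 -0.028 -0.997] x [ 0.997 -0.013 -0.075] F [ 0.1  1.4 -2.4] w 30.7
scene orange 159 axis pt [ 620.6 -204.4] 243.5 tilt x,y deg [25.2  2.3] rms 1.34
   axis nearest to grasp pt: [ 628.1 -203.8  259.4] grasp [ 630.3 -203.5  258.3]
   crop origin (np.int64(228), np.int64(147))
top orange 151 axis pt [ 624.4 -200.7] 248.1 tilt x,y deg [23.4  1.1] rms 1.74
   axis nearest to grasp pt: [ 629.  -200.5  258.8] grasp [ 630.3 -203.5  258.3]
   crop origin (np.int64(332), np.int64(131))
```

```bash
python3 - <<'E'
from h import *
a=np.array([np.sin(np.radians(25)),0,np.cos(np.radians(25))])
for n,(x,y,w,h) in (("scene",(266,218,16,9)),("top",(357,181,14,9))):
    I=cv2.imread(f"pics/{n}0.png").astype(int)[y:y+h,x:x+w]
    rg=np.clip(I[...,2]-I[...,1]-45,0,None); vv,uu=np.mgrid[y:y+h,x:x+w]
    c=[(uu*rg).sum()/rg.sum(),(vv*rg).sum()/rg.sum()]
    print(n,"red centroid",np.round(c,2),"-> tip",(onplane(n,[c],91.6)[0]-4*a).round(1)); print(rg)
    # brass post above block: yellow weight R-B
    T=np.array([601,-195.5,88.]); 
    print(proj(n,[T+8*a,T,T-14*a,T-34*a]).round(1).tolist())
# plate front corners in scene, z=10 top edge
print(onplane("scene",[(247,252.2),(305.8,247.2)],5).round(1))
E
python3 - <<'E'
import sys; sys.path.insert(0,'.')
from h import *
import os; os.chdir('.')
I=cv2.imread("pics/top0.png"); D=np.load("top0.npy"); W=cloud("top",D)
# yaw from roller/plate: dark plate mask PCA-free edges: front edge per column
g=cv2.cvtColor(I,cv2.COLOR_BGR2GRAY).astype(float)
pts=[]
for u in list(range(342,354))+list(range(374,386)):
    col=g[176:196,u]; d=np.diff(col); i=int(np.argmin(d)); 
    if 0<i<len(d)-1:
        l,c,r=-d[i-1],-d[i],-d[i+1]; o=0.5*(l-r)/(l-2*c+r+1e-9); pts.append((u,176+i+0.5+o))
P=onplane("top",pts,10); k=np.polyfit(P[:,1],P[:,0],1); print("front edge x at y=-196",np.polyval(k,-196),"slope deg",np.degrees(np.arctan(k[0])),"std",np.std(P[:,0]-np.polyval(k,P[:,1])))
E
```

```text
scene red centroid [274.09 223.89] -> tip [ 607.  -195.4   88. ]
[[ 0  0  0  0  0  0  0  0  0  0  0  0  0  0  0  0]
 [ 0  0  0  0  0  0  0  0  0  0  0  0  0  0  0  0]
 [ 0  0  0  0  0  0  0  0  0  0  0  0  0  0  0  0]
 [ 0  0  0  0  0  0  0  0  0  0  0  0  0  0  0  0]
 [ 0  0  0  0  0  0  0  0  0  0  0  0  0  0  0  0]
 [ 0  0  0  0  0  0  0 46 76 41  0  0  0  0  0  0]
 [ 0  0  0  0  0  0  0 44 91 68  0  0  0  0  0  0]
 [ 0  0  0  0  0  0  0 12 50 34  0  0  0  0  0  0]
 [ 0  0  0  0  0  0  0  0  8  0  0  0  0  0  0  0]]
[[273.9, 222.1], [274.0, 223.3], [274.1, 225.4], [274.2, 228.3]]
top red centroid [364.36 186.52] -> tip [ 604.5 -193.5   88. ]
[[ 0  0  0  0  0  0  0  0  0  0  0  0  0  0]
 [ 0  0  0  0  0  0  0  0  0  0  0  0  0  0]
 [ 0  0  0  0  0  0  0  0  0  0  0  0  0  0]
 [ 0  0  0  0  0  0  0  0  0  0  0  0  0  0]
 [ 0  0  0  0  0  0  0  3  0  0  0  0  0  0]
 [ 0  0  0  0  0  0  0 46 38  0  0  0  0  0]
 [ 0  0  0  0  0  0  6 41 29  0  0  0  0  0]
 [ 0  0  0  0  0  0  0  8  0  0  0  0  0  0]
 [ 0  0  0  0  0  0  0  0  0  0  0  0  0  0]]
[[365.0, 186.8], [364.8, 188.2], [364.4, 190.6], [363.9, 194.0]]
[[ 631.2 -286.2    5. ]
 [ 629.6 -100.3    5. ]]
front edge x at y=-196 630.1057017120776 slope deg -0.9999062793356573 std 0.5842608223314137
```

Request:
send_rows([
  [[0.8, -0.3, 0.5, 0, 0], [0.8, -0.3, 0.8, 0, 0], [0.8, -0.3, 1, 0, 0], [0.8, -0.3, 1, 0, 0], [0, 0, 1, 0, 0], [0, 0, 0.5, 0, 0], [0, 0, 0, 0, 0]],
])

```text
clock: 9.53
position: [661.5, -183.2, 181.0]
ee_rot: [0.999, -0.001, -0.039, 0.013]
contact_force: [0.5, 0.1, -3.1]
gripper_width: 30.7
```

```bash
python3 pen.py 7
python3 - <<'E'
import os; os.chdir('.')
from h import *
s=arm.read_state(); G=s["position"]-19*R.from_quat(s["ee_rot"]).as_matrix()[:,2]
for n in ("scene","top"):
    I=cv2.imread(f"pics/{n}7.png");W=cloud(n,np.load(f"{n}7.npy"));H=cv2.cvtColor(I,cv2.COLOR_BGR2HSV)
    m=(np.linalg.norm(W-G,axis=2)<125)&(H[...,0]>17)&(H[...,0]<30)&(H[...,1]>90)&(H[...,2]>60)
    a=np.array([.4147,0.025,.91]); t=(W[m]-G)@a; print(n,m.sum(),"along axis below grasp",np.sort(t).round(0)[::6])
E
```

```text
pos [ 661.5 -183.2  181. ] z [-0.079 -0.026 -0.997] x [ 0.997 -0.002 -0.078] F [ 0.5  0.1 -3.1] w 30.7
scene orange 147 axis pt [ 652.5 -183.7] 183.0 tilt x,y deg [25.1  2.4] rms 1.56
   axis nearest to grasp pt: [ 660.9 -183.   200.9] grasp [ 663.  -182.7  199.9]
   crop origin (np.int64(237), np.int64(170))
top orange 139 axis pt [ 657.5 -181.3] 191.3 tilt x,y deg [23.7  1.1] rms 1.77
   axis nearest to grasp pt: [ 661.5 -181.1  200.6] grasp [ 663.  -182.7  199.9]
   crop origin (np.int64(324), np.int64(127))
scene 71 along axis below grasp [-99. -92. -89. -87. -84. -79. -74. -72. -70. -67. -63.  20.]
top 60 along axis below grasp [-103.  -97.  -92.  -87.  -85.  -81.  -77.  -75.  -68.  -66.]
```

View pics/c7.png

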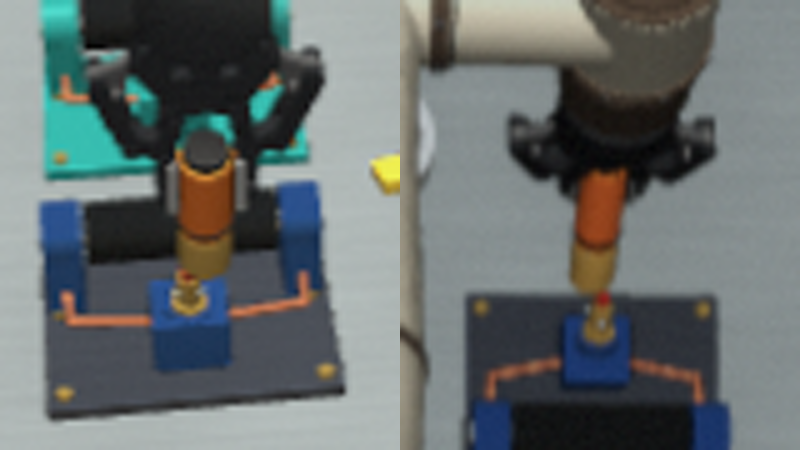

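Request:
send_rows([
  [[-0.3, 0.4, 0, 0, 0], [-0.3, 0.4, 0, 0, 0], [0, 0, 0, 0, 0], [0, 0, 0, 0, 0]],
])

```text
clock: 9.97
position: [655.5, -193.5, 186.0]
ee_rot: [0.999, -0.001, -0.036, 0.014]
contact_force: [0.5, 0.3, -2.2]
gripper_width: 30.5
```

```bash
python3 pen.py 8
cat > ov.py <<'E'
import sys
from h import *
tag=sys.argv[1]; T=np.array([float(v) for v in sys.argv[2:5]])
# pen in hand: axis offset from grasp; cam estimate
A=np.array([float(v) for v in sys.argv[5:8]]); tx,ty=np.tan(np.radians([float(v) for v in sys.argv[8:10]]))
a=np.array([tx,ty,1]); a/=np.linalg.norm(a); M=A-99*a
n0=np.array([np.sin(np.radians(25)),0,np.cos(np.radians(25))])
def ring(c,ax,r):
    e=np.cross(ax,[0,1,0]);e/=np.linalg.norm(e);f=np.cross(ax,e);t=np.linspace(0,2*np.pi,40)
    return c+r*(np.cos(t)[:,None]*e+np.sin(t)[:,None]*f)
out=[]
for n in ("scene","top"):
    I=cv2.imread(f"pics/{n}{tag}.png"); uv=proj(n,T)[0].astype(int); o=uv-[25,35]; s=8
    C=cv2.resize(I[o[1]:o[1]+60,o[0]:o[0]+50],None,fx=s,fy=s,interpolation=cv2.INTER_CUBIC)
    for c,ax,r,col in ((M,a,16,(255,255,0)),(M+34*a,a,16,(255,255,0)),(M+130*a,a,14,(255,255,0)),(T,n0,8,(0,255,0)),(T+8*n0,n0,5,(255,0,255)),(T-34*n0,n0,8,(0,255,0))):
        p=((proj(n,ring(c,ax,r))-o+.5)*s).astype(np.int32); cv2.polylines(C,[p[:,None]],True,col,1)
    out.append(C)
cv2.imwrite(f"pics/ov{tag}.png",np.hstack(out))
print("mouth",M.round(1)); d=M-T; print("mouth in nipple frame: x",round(d[0]*n0[2]-d[2]*n0[0],1),"y",round(-d[1],1),"z",round(d@n0,1))
E
```

```text
pos [ 655.5 -193.5  186. ] z [-0.073 -0.028 -0.997] x [ 0.997 -0.003 -0.073] F [ 0.5  0.3 -2.2] w 30.5
scene orange 150 axis pt [ 647.  -194.1] 188.7 tilt x,y deg [24.6  2. ] rms 1.22
   axis nearest to grasp pt: [ 654.8 -193.5  205.9] grasp [ 656.9 -193.   204.9]
   crop origin (np.int64(233), np.int64(167))
top orange 135 axis pt [ 650.7 -191.4] 195.8 tilt x,y deg [23.4  2. ] rms 1.98
   axis nearest to grasp pt: [ 655.  -191.1  205.7] grasp [ 656.9 -193.   204.9]
   crop origin (np.int64(327), np.int64(128))
```

```bash
python3 ov.py 8 603.5 -194.5 88 654.9 -192.3 205.8 24.2 1.8
```

```text
mouth [ 614.3 -195.1  115.5]
mouth in nipple frame: x -1.8 y 0.6 z 29.5
```

View pics/ov8.png

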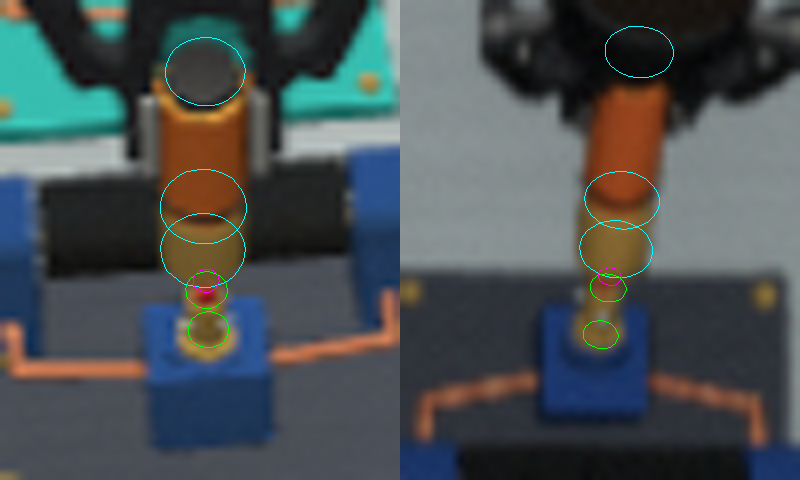

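Request:
send_rows([
  [[0.3, 0, 0, 0, 0], [-0.18, 0, 0.47, 0, 0], [-0.18, 0, 0.47, 0, 0], [-0.18, 0, 0.47, 0, 0], [-0.18, 0, 0.47, 0, 0], [0, 0, 0, 0, 0]],
])

```text
clock: 10.57
position: [649.6, -193.8, 166.0]
ee_rot: [0.999, -0.001, -0.036, 0.014]
contact_force: [-0.4, 0.7, -3.0]
gripper_width: 30.6
```

```bash
python3 pen.py 9
```

```text
pos [ 649.6 -193.8  166. ] z [-0.072 -0.028 -0.997] x [ 0.997 -0.003 -0.072] F [-0.4  0.7 -3. ] w 30.6
scene orange 148 axis pt [ 641.5 -194.4] 170.4 tilt x,y deg [24.4  1.6] rms 3.17
   axis nearest to grasp pt: [ 648.6 -193.9  186. ] grasp [ 650.9 -193.3  185. ]
   crop origin (np.int64(234), np.int64(172))
top orange 135 axis pt [ 646.1 -190.8] 177.5 tilt x,y deg [24.1  2.2] rms 2.45
   axis nearest to grasp pt: [ 649.6 -190.5  185.4] grasp [ 650.9 -193.3  185. ]
   crop origin (np.int64(327), np.int64(132))
```

```bash
python3 ov.py 9 604.5 -194.5 87.5 649.1 -192.3 185.7 24.4 1.8
```

```text
mouth [ 608.2 -195.1   95.6]
mouth in nipple frame: x -0.0 y 0.6 z 8.9
```

View pics/ov9.png

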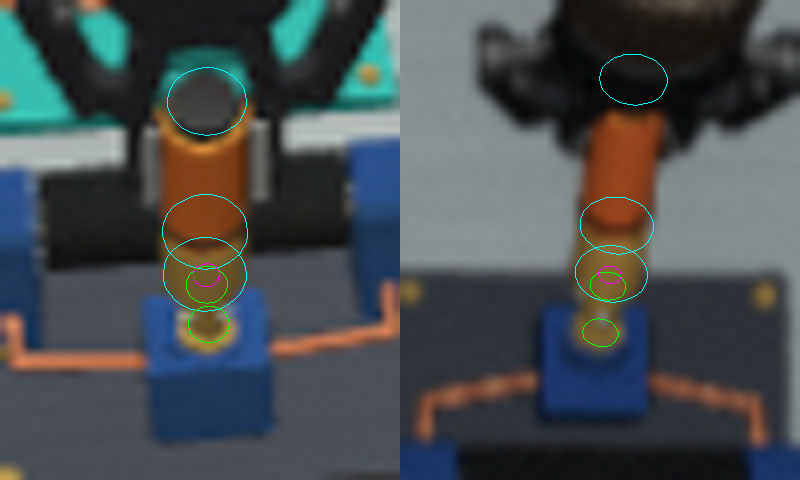

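The overlay shows the coupler mouth centred on the post in both views: scene crop (205,275), top crop (611,273). I'll push on in small steps.

Request:
send_rows([
  [[-0.14, 0, 0.37, 0, 0], [-0.14, 0, 0.37, 0, 0], [-0.11, 0, 0.3, 0, 0], [0, 0, 0, 0, 0]],
])

```text
clock: 11.0
position: [646.0, -194.3, 156.6]
ee_rot: [0.999, -0.001, -0.034, 0.014]
contact_force: [-0.0, 0.8, -3.3]
gripper_width: 30.6
```

Request:
send_rows([
  [[-0.17, 0, 0.37, 0, 0], [-0.17, 0, 0.37, 0, 0], [0, 0, 0, 0, 0]],
])

```text
clock: 11.25
position: [642.4, -194.5, 149.0]
ee_rot: [0.999, -0.001, -0.033, 0.014]
contact_force: [-0.6, 0.5, -3.6]
gripper_width: 30.9
```

Request:
send_rows([
  [[-0.13, 0, 0.3, 0, 0], [0, 0, 0, 0, 0]],
])

```text
clock: 11.42
position: [640.9, -194.5, 145.8]
ee_rot: [0.999, -0.001, -0.033, 0.014]
contact_force: [0.5, -0.1, -3.5]
gripper_width: 30.7
```

Request:
send_rows([
  [[-0.13, 0, 0.3, 0, 0], [-0.13, 0, 0.3, 0, 0], [0, 0, 0, 0, 0]],
])

```text
clock: 11.67
position: [641.3, -194.3, 144.3]
ee_rot: [0.999, -0.0, -0.028, 0.015]
contact_force: [-1.0, 0.8, -3.0]
gripper_width: 30.6
```

Request:
send_rows([
  [[-0.2, 0, 0.45, 0, 0]],
])

```text
clock: 11.75
position: [641.8, -194.5, 143.4]
ee_rot: [1.0, 0.0, -0.024, 0.016]
contact_force: [3.7, 5.8, 17.1]
gripper_width: 30.9
```

```bash
python3 pen.py 10
```

```text
pos [ 641.8 -194.5  143.4] z [-0.049 -0.032 -0.998] x [ 0.999  0.    -0.049] F [ 3.7  5.8 17.1] w 30.9
scene orange 143 axis pt [ 633.4 -195.4] 147.2 tilt x,y deg [23.4  1.6] rms 1.25
   axis nearest to grasp pt: [ 640.4 -194.9  163.4] grasp [ 642.7 -193.9  162.4]
   crop origin (np.int64(234), np.int64(176))
top orange 117 axis pt [ 635.8 -192.3] 151.5 tilt x,y deg [22.6  1. ] rms 1.93
   axis nearest to grasp pt: [ 640.7 -192.1  163.2] grasp [ 642.7 -193.9  162.4]
   crop origin (np.int64(326), np.int64(136))
```

Request:
send_rows([
  [[-0.22, -0.1, 0.55, 0, 0], [-0.22, -0.05, 0.55, 0, 0]],
])

```text
clock: 12.02
position: [642.9, -194.0, 142.8]
ee_rot: [1.0, 0.002, -0.015, 0.019]
contact_force: [0.2, 4.1, 13.9]
gripper_width: 30.6
```

Request:
send_rows([
  [[0, 0, 0, 0, 0], [0, 0, 0, 0, 0]],
])

```text
clock: 12.18
position: [642.2, -193.8, 145.1]
ee_rot: [1.0, 0.003, -0.015, 0.019]
contact_force: [0.5, 0.2, -1.3]
gripper_width: 30.7
```

```bash
python3 pen.py 11; python3 pen.py 12|grep -v crop
```

```text
pos [ 642.2 -193.8  145.1] z [-0.03  -0.039 -0.999] x [ 1.     0.005 -0.03 ] F [ 0.5  0.2 -1.3] w 30.7
scene orange 133 axis pt [ 632.2 -194.7] 146.2 tilt x,y deg [23.3  2.3] rms 1.33
   axis nearest to grasp pt: [ 640.4 -194.   165.2] grasp [ 642.8 -193.   164.1]
   crop origin (np.int64(234), np.int64(176))
top orange 117 axis pt [ 635.8 -191.7] 150.6 tilt x,y deg [22.7  3.4] rms 1.76
   axis nearest to grasp pt: [ 641.6 -190.9  164.5] grasp [ 642.8 -193.   164.1]
   crop origin (np.int64(326), np.int64(136))
pos [ 642.4 -193.9  144.7] z [-0.03  -0.039 -0.999] x [ 1.     0.004 -0.03 ] F [0.7 0.  2.3] w 30.8
scene orange 134 axis pt [ 632.9 -194.6] 146.7 tilt x,y deg [22.8  2.9] rms 1.16
   axis nearest to grasp pt: [ 640.5 -193.7  164.7] grasp [ 643.  -193.1  163.7]
top orange 117 axis pt [ 635.8 -191.8] 151.0 tilt x,y deg [22.2  2. ] rms 1.9
   axis nearest to grasp pt: [ 641.2 -191.3  164.3] grasp [ 643.  -193.1  163.7]
```

Request:
send_rows([
  [[-0.4, -0.05, 0.9, 0, 0]],
])

```text
clock: 12.47
position: [644.1, -194.2, 141.0]
ee_rot: [1.0, 0.003, -0.008, 0.021]
contact_force: [9.9, 8.2, 31.2]
gripper_width: 31.0
```

```bash
python3 pen.py 13; python3 ov.py 13 604.5 -194.5 87.5 642.5 -192.5 160.5 22.5 2.2
```

```text
pos [ 644.1 -194.2  141. ] z [-0.016 -0.042 -0.999] x [ 1.     0.006 -0.016] F [ 9.9  8.2 31.2] w 31.0
scene orange 126 axis pt [ 633.2 -194.9] 142.9 tilt x,y deg [25.   2.5] rms 1.31
   axis nearest to grasp pt: [ 641.8 -194.1  161.2] grasp [ 644.4 -193.4  160. ]
   crop origin (np.int64(234), np.int64(177))
top orange 114 axis pt [ 636.  -191.4] 146.3 tilt x,y deg [24.2  2.9] rms 1.62
   axis nearest to grasp pt: [ 642.5 -190.7  160.7] grasp [ 644.4 -193.4  160. ]
   crop origin (np.int64(326), np.int64(135))
mouth [ 604.6 -196.    69.1]
mouth in nipple frame: x 7.9 y 1.5 z -16.6
```

View pics/ov13.png

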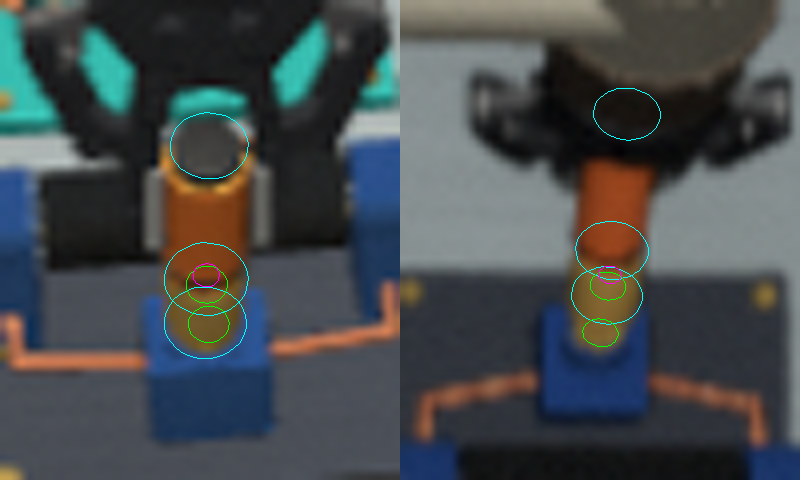

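```bash
python3 -c "
from h import *
s=arm.read_state(); print(s['clock'],s['position'],s['ee_rot'],s['contact_force'],s['wrist_torque'],s['joints'])"
```

```text
12.5667 [ 643.31652212 -193.70293984  140.90284049] [ 0.99974752  0.0032899  -0.00846497  0.0205526 ] [ 4.03350037  3.7783261  13.35821691] [ 1.28466223 -0.67548673 -0.20655527] [-0.03353143  0.53367871 -0.00183635  0.04804782 -1.05119454  1.58671646]
```

Request:
send_rows([
  [[-0.6, -0.15, 0.6, 0, 0], [-0.8, -0.15, 1.0, 0, 0], [-0.7, -0.1, 1.0, 0, 0]],
])

```text
clock: 12.82
position: [637.7, -192.5, 132.7]
ee_rot: [1.0, 0.007, 0.012, 0.026]
contact_force: [4.1, 5.4, 26.5]
gripper_width: 31.0
```

```bash
python3 pen.py 14; python3 -c "
from h import *
s=arm.read_state(); print(s['clock'],s['position'],s['ee_rot'],s['contact_force'],s['wrist_torque'])"
```

```text
pos [ 637.7 -192.5  132.7] z [ 0.024 -0.052 -0.998] x [1.    0.014 0.023] F [ 4.1  5.4 26.5] w 31.0
scene orange 144 axis pt [ 628.1 -192.9] 136.9 tilt x,y deg [23.7  3.8] rms 1.72
   axis nearest to grasp pt: [ 635.  -191.9  152.7] grasp [ 637.2 -191.5  151.7]
   crop origin (np.int64(234), np.int64(178))
top orange 87 axis pt [ 627.6 -190.5] 134.6 tilt x,y deg [20.6  2.1] rms 1.85
   axis nearest to grasp pt: [ 634.4 -189.9  152.7] grasp [ 637.2 -191.5  151.7]
   crop origin (np.int64(325), np.int64(138))
12.9167 [ 637.38105757 -192.46020955  132.9459381 ] [0.9995714  0.00685687 0.0115242  0.02602289] [ 1.35479572  2.97065843 13.44640619] [ 0.97488122  0.04683066 -0.0712054 ]
```

Request:
send_rows([
  [[-0.25, -0.06, 0.6, 0, 0]],
])

```text
clock: 13.0
position: [639.0, -192.5, 132.2]
ee_rot: [0.999, 0.008, 0.017, 0.027]
contact_force: [-0.4, 5.1, 16.6]
gripper_width: 31.0
```

```bash
python3 pen.py 15; python3 -c "
from h import *
s=arm.read_state(); print(s['clock'],s['position'],s['ee_rot'],s['contact_force'],s['wrist_torque'])"
```

```text
pos [ 639.  -192.5  132.2] z [ 0.034 -0.054 -0.998] x [0.999 0.016 0.033] F [-0.4  5.1 16.6] w 31.0
scene orange 146 axis pt [ 629.2 -193.1] 137.9 tilt x,y deg [23.6  4. ] rms 1.63
   axis nearest to grasp pt: [ 635.6 -192.1  152.4] grasp [ 638.3 -191.4  151.2]
   crop origin (np.int64(234), np.int64(178))
top orange 87 axis pt [ 628.3 -190.4] 133.6 tilt x,y deg [21.5  1.8] rms 1.48
   axis nearest to grasp pt: [ 635.6 -189.8  152.2] grasp [ 638.3 -191.4  151.2]
   crop origin (np.int64(325), np.int64(138))
13.1 [ 639.06240165 -192.31028319  132.15811438] [0.99944936 0.00784106 0.01710525 0.02732957] [ 2.01073832  3.93272188 15.19613206] [ 1.19755987  0.01363718 -0.11671925]
```

```bash
python3 ov.py 15 607 -194.8 87.5 635.6 -191 152.3 22.7 2.8
python3 - <<'E'
from h import *
for i in range(14):
    optics.get_image("top")
    if i%4==1:
        s=arm.read_state(); print(s['clock'],s['position'].round(2),s['contact_force'].round(1),np.abs(s['joint_vel']).max().round(4),s['gripper_width'])
E
```

```text
mouth [ 597.4 -195.5   61.1]
mouth in nipple frame: x 2.5 y 0.7 z -28.0
13.2 [ 639.14 -192.29  132.16] [ 1.4  4.3 15.1] 0.0019 30.88447122236961
13.4 [ 639.14 -192.33  132.13] [ 0.4  4.1 14.7] 0.0015 30.956896852339035
13.6 [ 639.14 -192.29  132.12] [ 0.5  3.9 15.5] 0.0016 30.977728097777113
13.8 [ 639.12 -192.34  132.13] [ 0.4  3.4 15.4] 0.0023 30.803615037986365
```

View pics/ov15.png

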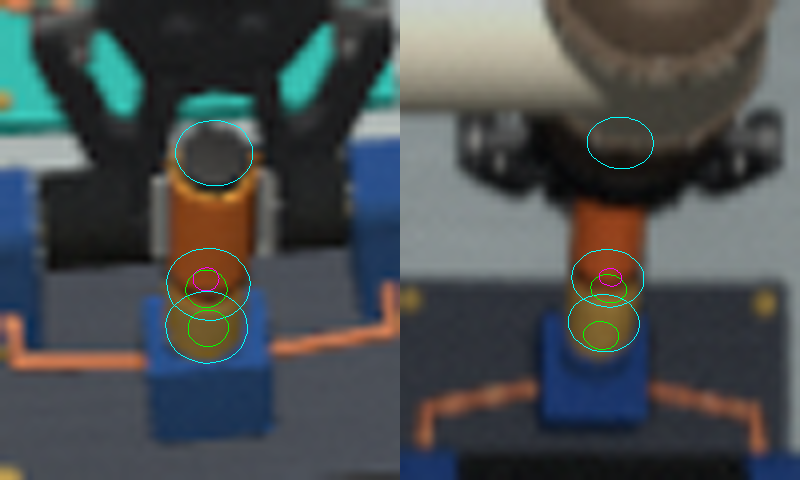

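The coupler covers the post down to its foot in both views, at scene crop (207,330) and top crop (603,322). The push held steady at about 16 N. Earlier the pen jammed at the balls under a similar force, so I'll give one firmer push to confirm this is the hard stop.

Request:
send_rows([
  [[-0.55, -0.05, 0.8, 0, 0]],
])

```text
clock: 13.88
position: [640.8, -192.5, 131.1]
ee_rot: [0.999, 0.009, 0.026, 0.029]
contact_force: [5.5, 8.1, 19.2]
gripper_width: 31.0
```

```bash
python3 pen.py 16
python3 - <<'E'
from h import *
for i in range(14):
    optics.get_image("top")
    if i%6==1:
        s=arm.read_state(); print(s['clock'],s['position'].round(2),s['ee_rot'].round(3),s['contact_force'].round(1),np.abs(s['joint_vel']).max().round(4))
E
```

```text
pos [ 640.8 -192.5  131.1] z [ 0.052 -0.057 -0.997] x [0.999 0.019 0.051] F [ 5.5  8.1 19.2] w 31.0
scene orange 125 axis pt [ 629.7 -193. ] 135.7 tilt x,y deg [24.6  4.6] rms 1.36
   axis nearest to grasp pt: [ 636.9 -191.8  151.4] grasp [ 639.8 -191.4  150. ]
   crop origin (np.int64(235), np.int64(179))
top orange 83 axis pt [ 629.5 -190.7] 131.6 tilt x,y deg [24.2  3.7] rms 2.22
   axis nearest to grasp pt: [ 638.1 -189.5  150.6] grasp [ 639.8 -191.4  150. ]
   crop origin (np.int64(325), np.int64(138))
14.0833 [ 640.94 -192.26  130.93] [0.999 0.009 0.026 0.029] [ 4.1  5.2 16.4] 0.0036
14.3833 [ 640.97 -192.26  130.95] [0.999 0.009 0.026 0.029] [ 3.5  4.3 16.4] 0.0016
14.6833 [ 640.98 -192.26  130.95] [0.999 0.009 0.026 0.029] [ 3.8  4.7 17. ] 0.0026
```

```bash
python3 -c "
from bench import job,arm
print(job.job_done()); s=arm.read_state(); print(s['clock'],s['position'],s['contact_force'])"
```

```text
the job is handed in; nothing more can be done
None
the job is handed in; nothing more can be done
```

I took the pen out of its stand and pressed its coupler over the nipple, past the snap. I handed the job in while still gripping and pushing. No verdict came back.

**How:** the tool cannot be tilted. So I gripped the pen upright and levered it against the recess rim until it leaned about 25° in the grip. Then I carried it over the unit, lined it up in both cameras, and pushed along the nipple's axis in small steps.

**Last checks:**
- **Fully home:** the mouth measured about 28 mm below the post's top. A firmer final push moved it only 0.3 mm further, which fits the hard stop. The jaws stayed at 31 mm and the pen had not slipped in them.
- **Push:** it held steady at about 17–19 N for 0.8 s at rest. The highest force I read was about 36 N, against the 80 N limit. Readings came only at the end of each move call.
- **Squareness:** the pen leaned about 24.4° along the nipple's lean, against the 25° wanted. It also leaned 3–4° sideways because the tool had drifted. Altogether that is about 0.05–0.07 rad off, against the 0.12 limit.

**What disagreed:**
- The first pushes stalled at the balls under roughly 16–35 N, although about 9 N was expected. Side load was probably the cause, because it snapped once I pushed more towards the robot.
- The two cameras differed by 2–3 mm on where the nipple is, so I could not measure sideways centring closely. My last overlay read up to 2.5 mm off the axis, just inside the 3 mm limit. The bore's fit around the post should keep the real error below that.
- I did not measure whether any of the loose objects moved. My path stayed clear of them and I saw no contact.

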